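# Wind up the load tester's table with its crank

## Task

Put the loose crank fully home on the square shaft of the small green load tester and, holding the crank, wind it clockwise (seen from above) to raise the table until the steel block on it just meets the sprung foot above; then wind about an eighth of a turn more, no further, so that the block is held under load. Leave the crank standing on the shaft, let go, and leave the other things on the bench alone.

Things in the scene. Friction and masses are not known exactly. Their poses are not given: they have to be found in the camera images.
- tester: Green and grey bench load tester, fixed. Origin on the bench under the crank shaft's axis; +x runs to the table (axis at 190 mm) and the column behind it; z up. Base plate x = -50 to 285 mm, 90 mm wide, 20 mm thick. The shaft stands on a 62 x 62 mm housing, its shoulder 95 mm above the bench. Nothing but the shaft is higher than 95 mm within 130 mm of the shaft's axis.
- shaft_seat (a point): Point on the upright steel shaft's axis at its shoulder. The shaft, 20 mm square (flats square to this point's x and y axes; they turn with it), stands 40 mm above it; its last 6 mm step down to 14 mm. Clockwise raises the table 20 mm a turn; starts at its lower stop, 2.2 turns at most. Turning takes 0.6 N m, plus 0.32 for each 100 N at the foot; it stays where it is left.
- table_top (a point): Centre of the upper face of the round steel table (80 mm across), 64 mm above the bench at the start; it rises as the shaft is wound.
- block: Ground steel block, 30 x 45 x 40 mm high, 0.42 kg, standing on the table; origin at the centre of its underside, z up.
- column: Green column at the back of the tester, 218 mm high, origin at its foot. It carries the overhanging head with a round steel foot (30 mm across) that points down over the table and is sprung: 40 N for each mm pushed up, 7 mm travel. The head is clamped at another height in each run: at the start 14 to 34 mm are free between block and foot; not measured, so find it by sight or feel.
- crank: Loose dark steel crank, about 0.33 kg. Origin under the hub's centre, z up the hub, +x along the arm (22 wide, 12 mm thick, level with the hub's underside) to the handle, 70 mm out. Hub 36 x 36 mm, 45 mm high, flats square to x and y. A 21.5 mm square socket runs right through it. Lies on its underside, handle up. Fits the shaft in four ways, a quarter turn apart, with 0.07 rad play.
- crank_hub (a point): Centre of the underside of the crank's hub (the mouth of its socket); it rests on the shaft's shoulder when the crank is fully home. Axes as the crank's.
- handle_mid (a point): Middle of the crank's upright red handle, 36 mm above the crank's underside: a round grip, 20 mm in diameter, from 14 to 58 mm above the underside, free to spin on its pin, so it can be held and carried round the circle (70 mm radius) without turning the hand. Winding unloaded takes about 9 N; each 100 N at the foot adds 4.5 N. A hand that pauses reads half to all of this, wandering by 2 N.
- oil_dropper: Bystander: amber dropper bottle with black top, 33 mm across, 102 mm high, origin under its centre.
- gear: Bystander: grey gear lying flat, 49 mm across, 19 mm high, origin under its centre.
- ring_gauge: Bystander: black ring lying flat, 53 mm across, 16 mm high, origin under its centre.
Not all that is in view belongs to the job. Leave any purple look-alike of the block alone.

How it is judged:
On the way, in this order (a step that is already met when the one before it is completed fails the run):
1. the crank is fully home on the square shaft (horizontal distance between crank_hub and shaft_seat below 0.004 m and z of crank_hub in the frame of shaft_seat below 0.005 m and angle between crank's own z axis and vertical below 0.12 rad), for 0.2 s.
2. the table is on its way up, wound with the held crank home on the shaft (all of step 1 and distance of table_top from where it was at the start of the episode above 0.005 m and contact force between the fingers and crank above 1 N), for 0.05 s.
3. the block is held under load beneath the sprung foot, with the crank still on the shaft (all of step 1 and contact force between block and column above 40 N), for 0.2 s.
At the end, for the whole second after the job is handed in: The block stands on the table within 15 mm of its centre and bears on the sprung foot with 40 to 160 N (100 N is the eighth of a turn); the crank is home on the shaft (underside within 5 mm of the shoulder, within 4 mm of the axis, upright) and at rest, released (all of step 3 and contact force between block and column below 160 N and angle between block's own z axis and vertical below 0.06 rad and horizontal distance between block and table_top below 0.015 m and linear speed of block below 0.01 m/s and linear speed of crank below 0.02 m/s); the robot touches nothing.
It fails at once if the block pressed on the foot with more than 200 N (contact force between block and column above 200 N).
It fails at once if the table wound without the crank on the shaft (distance of table_top from where it was at the start of the episode above 0.003 m and distance between crank_hub and shaft_seat above 0.03 m).
It fails at once if the oil dropper disturbed (moved more than 20 mm) (distance of oil_dropper from where it was at the start of the episode above 0.02 m).
It fails at once if the gear disturbed (moved more than 20 mm) (distance of gear from where it was at the start of the episode above 0.02 m).
It fails at once if the ring gauge disturbed (moved more than 20 mm) (distance of ring_gauge from where it was at the start of the episode above 0.02 m).
It also fails if it takes over 72 s, if anything falls off the work surface, if the arm or the gripper's body presses on something with over 40 N, if the wrist force passes 120 N, or if a joint passes its speed limit or range.

## Robot

A 6-joint arm with a two-finger parallel gripper is mounted at the origin on a cart in front of the work surface, level with it; the furniture and walls round the work are solid. World frame = base frame: x ahead of the robot, y to its left, z up, the work surface at z = 0. Lengths are in m, angles in rad, forces in N, time in s.
With the tool pointing down it reaches from about 0.35 to 0.975 m from the base axis. Payload 4.9 kg.
Tool frame: the origin (TCP) lies midway between the tips of the shut fingers; the grasp point (between the pads) lies 19 mm behind it; z points along the fingers, y is the line along which they close (so a half turn about z gives the same grasp; the last joint's range is limited). The gripper opens to 85 mm and grips with 20 to 120 N. Pads are 22 mm wide; open, the fingers measure 114 mm over their backs; the gripper's body (76 mm by 85 mm) begins 54 mm behind the grasp point. The pads swing forward as they close: fully open they stand 13 mm farther back than shut.
Start: joints at [1.126, 0.053, 1.613, -0, 1.476, -0.119], TCP at [0.2, 0.592, 0.231] pointing down, gripper open.
Joint ranges: [-3.01, 3.01], [-1.01, 2.22], [0.06, 2.58], [-1.02, 4.17], [0.09, 2.62], [-3.14, 3.14]. Speed limits (rad/s): [2.57, 2.57, 3.14, 3.14, 3.14, 3.14].

## Interface

Orientations are given as a unit quaternion [w, x, y, z].
In Python, from plant import * gives the robot as it stands.
- The arm moves only by the tool jog_arm, never from a script. Its argument "targets" is a list of rows, each a list of 3 entries, a list of its own where there are three numbers: the shift along the tool's x, y, z in units of 25 mm (1.0 is 25 mm), then the turn, a rotation vector about the tool's x, y, z in units of 8 degrees (1.0 is 8 degrees), then the opening in per cent of the stroke, from 0 (shut) to 100 (fully open). A call has 1 to 8 rows; each row is the pose to reach, as a shift and turn from the pose commanded when the call began, along the tool's axes at that moment; what a row does not reach only later rows make up. A row lasts 1/8 s, in which the tool goes at most 62.5 mm and 10.7 degrees, less where a joint would pass 70% of its speed; a pose out of reach is approached as far as the arm can. A call with a gripper value outside its range is refused whole. The fingers move at their own pace and stop on an object; the grip force is fixed at half the most. Time passes only in rows, so rows that repeat a pose let the fingers close. It gives the time, the measured TCP pose, the force, the opening and the grip force at its end, in the units of the state.
- state(): the state, without advancing time (a new reading comes with each control period).
- grab_frame(name): name is "scene" or "top" or "wrist"; returns (picture, depth): 420x560x3 uint8, red, green, blue; 420x560 float32, m along the optical axis (not along the pixel's ray), 0 where there is no reading.
- camera_params(name): a dict with "fovy" (degrees; the focal length in pixels is half the picture's height over the tangent of half this angle, whatever the lens; pixels are square), "cx", "cy" (the principal point, pixels), "rvec" (rotation vector, rad) and "tvec" (3), from world to camera coordinates, as OpenCV has them; the wrist camera has in their place "hand_eye" (4x4, takes a point from camera to tool coordinates, whose origin is the TCP and whose axes are the flange's). Camera axes: x right, y down, z forward; pixel columns grow to the right and rows downward; lengths in m; the calibration is good to about 2 mm. A picture is of the moment at which its call begins: read the wrist's pose just before it. camera_params takes no time and is no camera call.
- job_done(): hands the job in; it is judged then, once.
The state is a dict: "time": time; "joint_pos": joint angles; "joint_vel": joint speeds; "joint_efforts": joint torques, N m; "tool_pos": TCP position; "tool_rot": TCP orientation; "contact_force": force on the tool from outside, world axes, zero at the start; "ft_torque": the same for the moment, N m; "gripper_width": opening from 0.0 (shut) to 1.0 (fully open); "grasp_force": force on a finger pad.
Only numpy, scipy, OpenCV 4.12 (cv2) and the standard library are available. Lean on these libraries where they do the work, as an engineer would, in place of code of your own. Each camera call takes 0.05 s, during which the arm holds its last target. There are 200 camera calls.

## Working session

There is one attempt and no reset: what is moved stays moved. The work goes in short steps, Python scripts to look and compute and a tool call to move; the robot and the scene stay as the last step left them, time stands still between calls to the robot, and variables do not carry over. Pictures are saved under pics/ and viewed, at most 10 in all, crops included, and the job is handed in when it is done.

Besides the shell and the picture viewer there is one more tool, called after ">>>" by a JSON object that holds its "op" and its "data", one argument or row to a line. jog_arm: Moves the arm, as the interface text tells. Its arguments: {"type":"object","properties":{"targets":{"type":"array"}},"required":["targets"]}

```bash
mkdir -p pics; ls
python3 - <<'E'
from plant import *
import cv2,numpy as np
for n in ("scene","top"):
    im,d=grab_frame(n); cv2.imwrite(f"pics/{n}0.png",cv2.cvtColor(im,cv2.COLOR_RGB2BGR)); np.savez(f"pics/{n}0.npz",im=im,d=d)
    print(n,camera_params(n))
print(camera_params("wrist"));print(state())
E
```

```text
pics
scene {'fovy': 46.13916527795514, 'cx': 285.99324847313727, 'cy': 211.3054103450166, 'rvec': array([ 2.00531872, -1.17938819,  0.5689693 ]), 'tvec': array([-0.35171321,  0.37156813,  1.02875427])}
top {'fovy': 57.36603502147631, 'cx': 274.52326715318685, 'cy': 217.26745315756972, 'rvec': array([ 2.18840648, -2.13687287,  0.12376631]), 'tvec': array([-0.08999848,  0.57702969,  1.01256384])}
{'fovy': 66.19909788404146, 'cx': 276.4609500456272, 'cy': 211.52996580033394, 'hand_eye': array([[-4.39515199e-04, -9.57731957e-01, -2.87661789e-01,
         7.20243378e-02],
       [ 9.99999810e-01, -2.96506125e-04, -5.40710411e-04,
        -5.38624372e-04],
       [ 4.32562158e-04, -2.87661972e-01,  9.57731906e-01,
        -1.41411228e-01],
       [ 0.00000000e+00,  0.00000000e+00,  0.00000000e+00,
         1.00000000e+00]])}
{'time': 0.1, 'joint_pos': array([ 1.12600336e+00,  5.32921635e-02,  1.61413448e+00, -1.48639752e-06,
        1.47598451e+00, -1.19034518e-01]), 'joint_vel': array([ 0.00110811, -0.0020724 , -0.00237965, -0.00131261,  0.00222295,
        0.00099181]), 'joint_efforts': array([ 1.22326837e-04, -3.94901991e+01, -3.71363604e+01, -1.69458153e-04,
        3.86038329e-03,  4.10906091e-05]), 'tool_pos': array([0.19979942, 0.59162361, 0.2301984 ]), 'tool_rot': array([-2.52237057e-04,  1.62159853e-01,  9.86764083e-01, -8.73561036e-04]), 'contact_force': array([ 0.02479427, -0.39527159, -0.0768137 ]), 'ft_torque': array([-0.00060867, -0.04154504, -0.01834809]), 'grasp_force': 0.0, 'gripper_width': 1.0026233791719006}
```

View pics/scene0.png

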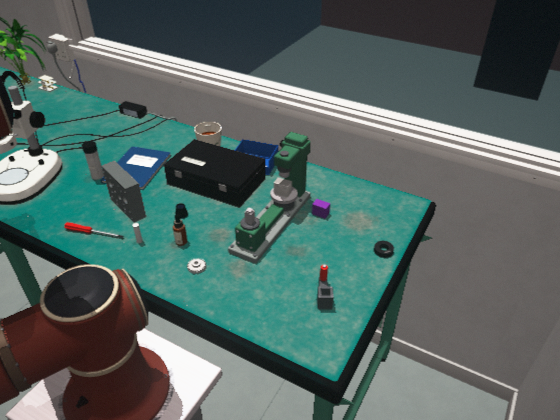

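View pics/top0.png

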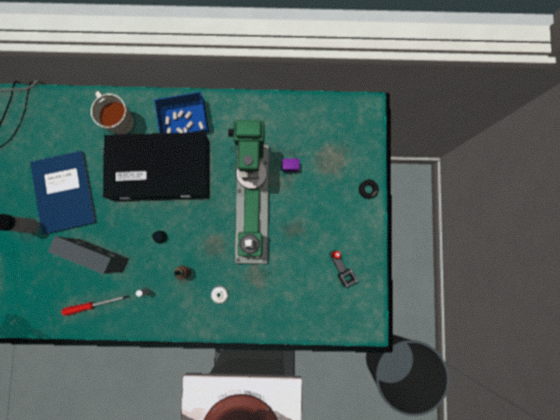

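Candidates. Crank: only the dark hub and red handle at top (348,279)/(337,256), scene (325,290); the red screwdriver at top (77,310) and the ring at top (369,188) are not it. Shaft: top (250,243); the column and foot are at (250,150). Purple block at (290,164) is the look-alike.

```bash
cat > h.py <<'E'
import numpy as np,cv2
from plant import *
from scipy.spatial.transform import Rotation as R
def cloud(n,d,st=None):
    c=camera_params(n); h,w=d.shape; f=h/2/np.tan(np.radians(c["fovy"]/2))
    v,u=np.mgrid[:h,:w]; P=np.stack([(u-c["cx"])/f*d,(v-c["cy"])/f*d,d],-1)
    if n=="wrist":
        T=c["hand_eye"]; P=P@T[:3,:3].T+T[:3,3]; q=st["tool_rot"]
        P=P@R.from_quat(q,scalar_first=True).as_matrix().T+st["tool_pos"]
    else:
        P=(P-c["tvec"])@cv2.Rodrigues(c["rvec"])[0]
    P[d<=0]=np.nan; return P
E
python3 - <<'E'
from h import *
for n in ("scene","top"):
    z=np.load(f"pics/{n}0.npz"); P=cloud(n,z["d"]); im=z["im"].astype(int)
    np.save(f"pics/P{n}.npy",P)
    if n=="top":
        for nm,(u,v) in dict(shaft=(250,243),hub=(348,279),handle=(337,256),drop=(182,272),gear=(219,295),ring=(361,188),purple=(290,164),table=(250,181),bench=(300,300)).items(): print(nm,P[v,u].round(4))
    r=(im[...,0]>120)&(im[...,1]<80)&(im[...,2]<80)&(P[...,0]<.65)&(P[...,1]<0)
    q=P[r]; print(n,"red",len(q),q.mean(0),q.min(0),q.max(0))
E
python3 - <<'E'
import cv2
a=cv2.imread('pics/top0.png')[225:305,225:375];b=cv2.imread('pics/scene0.png')[125:320,220:345]
import numpy as np
a=cv2.resize(a,None,fx=3,fy=3);b=cv2.resize(b,None,fx=2.6,fy=2.6)
c=np.zeros((max(a.shape[0],b.shape[0]),a.shape[1]+b.shape[1],3),'uint8');c[:a.shape[0],:a.shape[1]]=a;c[:b.shape[0],a.shape[1]:]=b
cv2.imwrite('pics/crop1.png',c);print(c.shape)
E
```

```text
scene red 362 [ 0.10148564 -0.0470117   0.087468  ] [ 0.03755173 -0.25237724  0.00234033] [ 5.30824807e-01 -1.53408562e-04  2.99122902e-01]
shaft [ 0.5027 -0.0182  0.1362]
hub [ 0.4163 -0.2824  0.0033]
handle [ 0.4776 -0.2428  0.0587]
drop [0.4271 0.1572 0.0792]
gear [0.3644 0.0711 0.0005]
ring [ 0.6688 -0.3155  0.0173]
purple [ 0.7268 -0.1153  0.0392]
table [ 0.671  -0.0086  0.0661]
bench [ 0.3563 -0.1513  0.0018]
top red 49 [ 0.29139416 -0.12807886  0.03100212] [ 0.08556094 -0.26103895 -0.00230447] [ 0.49251809 -0.00150252  0.0610698 ]
(507, 775, 3)
```

View pics/crop1.png

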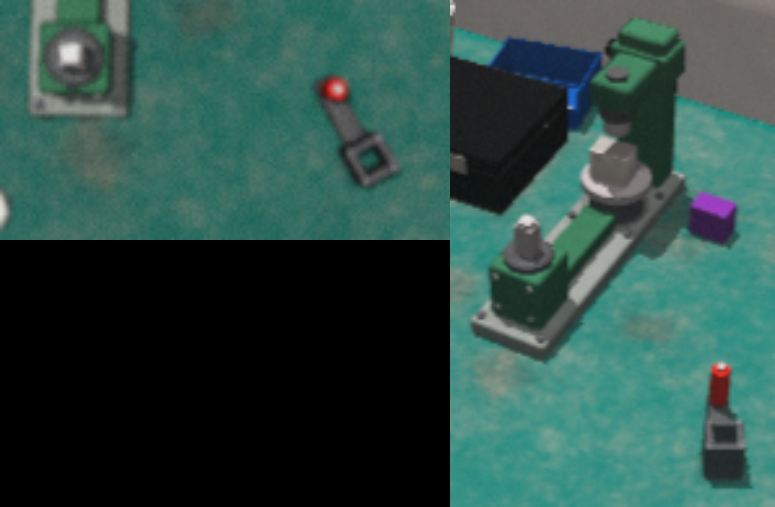

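```bash
cat >> h.py <<'E'
def down(yaw_deg,tilt=0):
    "tool down, tool y at yaw_deg in world, tilted by tilt about tool y so fingers lean to -tool x"
    y=np.radians(yaw_deg); Y=np.array([np.cos(y),np.sin(y),0]);Z=np.array([0,0,-1.]);X=np.cross(Y,Z)
    return R.from_matrix(np.stack([X,Y,Z],1))*R.from_rotvec([0,-np.radians(tilt),0])
def jog(pos,rot,st=None):
    st=st or state(); r=R.from_quat(st["tool_rot"],scalar_first=True)
    print("shift",(r.inv().apply(np.array(pos)-st["tool_pos"])/.025).round(3),"turn",np.degrees((r.inv()*rot).as_rotvec()).round(2)/8, "t",round(st["time"],2),"tcp",st["tool_pos"].round(4),"F",st["contact_force"].round(2),"w",round(st["gripper_width"],3))
E
python3 -c "
from h import *
jog([.45,-.0,.30],down(93)); jog([.52,-.015,.22],down(93,50))"
```

```text
shift [-17.055 -19.223  -2.761] turn [-0.0125  -0.00375 -2.7075 ] t 0.1 tcp [0.1998 0.5916 0.2302] F [ 0.02 -0.4  -0.08] w 1.003
shift [-19.9   -18.889   0.438] turn [-1.1925 -6.1775 -2.5275] t 0.1 tcp [0.1998 0.5916 0.2302] F [ 0.02 -0.4  -0.08] w 1.003
```

>>> {"op": "jog_arm", "data": {
  "targets": [
    [[-2,-2,-2.8],[0,0,-0.5],100],
    [[-17,-19.2,-2.8],[0,0,-2.7],100],
    [[-17,-19.2,-2.8],[0,0,-2.7],100],
    [[-17,-19.2,-2.8],[0,0,-2.7],100],
    [[-17,-19.2,-2.8],[0,0,-2.7],100],
    [[-17,-19.2,-2.8],[0,0,-2.7],100],
    [[-17,-19.2,-2.8],[0,0,-2.7],100],
    [[-17,-19.2,-2.8],[0,0,-2.7],100]
  ]
}}

```text
time: 1.1
tool_pos: [0.3877, 0.1472, 0.2941]
tool_rot: [0.0, -0.026, 1.0, 0.0]
contact_force: [1.3, -0.1, -0.1]
gripper_width: 0.997
grasp_force: 0.0
```

```bash
python3 -c "
from h import *
jog([.45,-.0,.30],down(93)); jog([.52,-.015,.22],down(93,50))"
```

```text
shift [-2.187 -6.008 -0.236] turn [ 0.       0.0025  -0.00625] t 1.1 tcp [0.3877 0.1472 0.2941] F [ 1.34 -0.07 -0.14] w 0.997
shift [-4.951 -6.751  2.965] turn [-2.5000e-03 -6.2475e+00 -6.2500e-03] t 1.1 tcp [0.3877 0.1472 0.2941] F [ 1.34 -0.07 -0.14] w 0.997
```

>>> {"op": "jog_arm", "data": {
  "targets": [
    [[-2,-5,-0.2],[0,-1,0],100],
    [[-5,-6.7,2.9],[0,-6.25,0],100],
    [[-5,-6.7,2.9],[0,-6.25,0],100],
    [[-5,-6.7,2.9],[0,-6.25,0],100],
    [[-5,-6.7,2.9],[0,-6.25,0],100],
    [[-5,-6.7,2.9],[0,-6.25,0],100],
    [[-5,-6.7,2.9],[0,-6.25,0],100],
    [[-5,-6.7,2.9],[0,-6.25,0],100]
  ]
}}

```text
time: 2.1
tool_pos: [0.5225, -0.0116, 0.2254]
tool_rot: [0.424, -0.024, 0.905, 0.01]
contact_force: [-0.2, 0.3, 0.6]
gripper_width: 1.003
grasp_force: 0.0
```

```bash
python3 -c "
from h import *
s=state();im,d=grab_frame('wrist')
cv2.imwrite('pics/w1.png',im[...,::-1]);P=cloud('wrist',d,s);np.savez('pics/w1.npz',im=im,P=P,d=d);print(s['tool_pos'],s['tool_rot'],s['joint_pos'])"
```

```text
[ 0.52245201 -0.01160076  0.22541568] [ 0.4237451  -0.02408987  0.90540068  0.01045824] [-0.31575073 -0.78964548  2.42317305  0.43400887  0.71447298 -2.15100747]
```

View pics/w1.png

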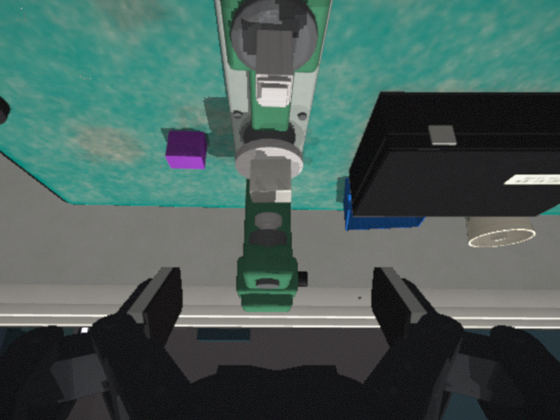

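```bash
python3 -c "
from h import *
z=np.load('pics/w1.npz');P=z['P']
for u in (262,268,276,):
  print(u);print('\n'.join(f'{v}: '+' '.join(f'{a*1000:.0f}' for a in P[v,u]) +' '+str(z['im'][v,u]) for v in range(140,262,3)))
i=cv2.resize(z['im'][130:260,200:340][::-1,::-1],None,fx=5,fy=4.5,interpolation=cv2.INTER_CUBIC);cv2.imwrite('pics/w1c.png',i[...,::-1])"
```

```text
262
140: 655 -22 53 [90 89 89]
143: 654 -21 58 [95 92 92]
146: 655 -21 61 [105 103 101]
149: 658 -21 63 [212 206 202]
152: 664 -21 62 [112 109 106]
155: 670 -21 63 [114 111 110]
158: 676 -21 62 [113 111 109]
161: 677 -21 66 [102 100  96]
164: 676 -21 70 [103 101  96]
167: 678 -21 73 [102 101  96]
170: 676 -21 78 [105 105 100]
173: 676 -21 82 [107 106 100]
176: 677 -21 85 [107 104 101]
179: 676 -21 89 [106 106 101]
182: 676 -21 93 [109 107 101]
185: 677 -20 96 [105 105 100]
188: 677 -20 100 [104 103  97]
191: 678 -20 103 [123 120 116]
194: 683 -20 104 [91 89 85]
197: 693 -20 103 [89 89 85]
200: 700 -20 103 [88 89 85]
203: 745 -20 86 [42 61 50]
206: 747 -20 90 [33 60 47]
209: 745 -20 95 [34 60 46]
212: 745 -20 99 [56 69 59]
215: 680 -20 130 [92 91 90]
218: 680 -20 133 [91 89 88]
221: 683 -20 135 [90 88 86]
224: 687 -20 137 [89 86 86]
227: 688 -19 140 [88 86 85]
230: 675 -19 149 [48 50 49]
233: 675 -19 152 [48 46 49]
236: 674 -19 155 [45 46 47]
239: 675 -19 158 [46 46 45]
242: 675 -19 161 [45 46 46]
245: 675 -19 164 [44 49 47]
248: 675 -19 168 [27 51 38]
251: 675 -19 171 [34 58 44]
254:
[... 1708 characters left out ...]
 [112 112 107]
188: 675 -5 100 [117 115 112]
191: 676 -5 103 [190 187 177]
194: 684 -5 103 [186 181 174]
197: 692 -5 103 [186 183 175]
200: 700 -4 103 [195 193 183]
203: 745 -2 86 [49 69 57]
206: 746 -2 90 [34 58 43]
209: 746 -2 94 [33 59 47]
212: 745 -2 99 [41 62 50]
215: 681 -5 129 [90 87 86]
218: 681 -5 133 [85 85 84]
221: 683 -5 135 [85 85 85]
224: 687 -5 137 [87 83 83]
227: 691 -4 139 [79 78 78]
230: 675 -5 148 [44 48 47]
233: 677 -5 151 [46 47 49]
236: 674 -5 155 [44 44 47]
239: 676 -5 157 [43 45 45]
242: 675 -5 161 [44 45 46]
245: 674 -5 164 [33 50 42]
248: 674 -5 167 [34 59 46]
251: 674 -5 170 [30 59 41]
254: 673 -5 174 [31 55 42]
257: 674 -5 177 [32 58 45]
260: 672 -5 180 [32 58 43]
```

View pics/w1c.png

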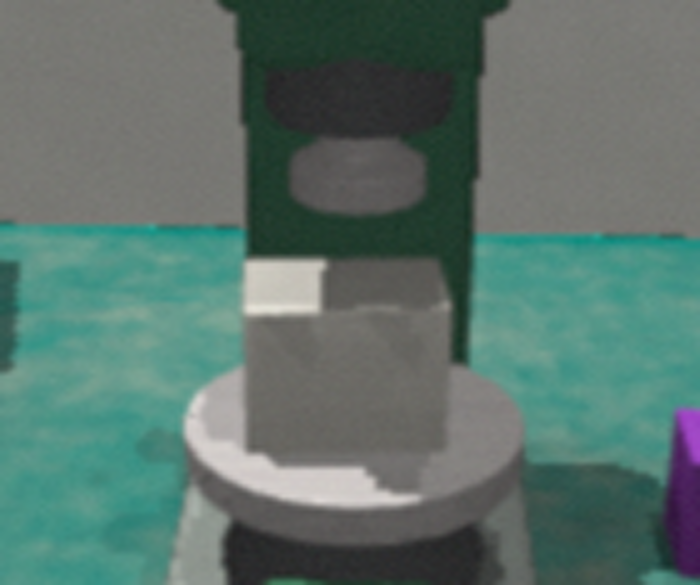

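```bash
python3 -c "
from h import *
z=np.load('pics/w1.npz');P=z['P']
for v in range(209,215): print(v,' '.join('%.1f'%(P[v,u,2]*1000) for u in range(258,284,2)))
Q=P.reshape(-1,3);Q=Q[(abs(Q[:,0]-.5)<.05)&(abs(Q[:,1]+.018)<.05)]
t=Q[Q[:,2]>.130];print('top',len(t),np.median(t,0),t.min(0),t.max(0),cv2.minAreaRect((t[:,:2]*1000).astype('f4')))
f=Q[(Q[:,2]>.103)&(Q[:,2]<.124)];print('face',len(f),f.min(0),f.max(0))
for m in range(3):
  p=np.polyfit(f[:,1],f[:,0],1);r=f[:,0]-np.polyval(p,f[:,1]);f=f[abs(r)<.0025]
print(len(f),p,np.degrees(np.arctan(p[0])),r.std(),np.polyval(p,f[:,1].mean()),np.percentile(f[:,1],[1,50,99]))
# table circle
A=P.reshape(-1,3);a=A[(abs(A[:,2]-.063)<.0015)&(A[:,0]>.6)&(A[:,0]<.76)&(abs(A[:,1]+.013)<.06)];print('table',cv2.minEnclosingCircle((a[:,:2]*1000).astype('f4')))
b=A[(abs(A[:,2]-.1033)<.001)&(A[:,0]>.66)&(A[:,0]<.73)&(abs(A[:,1]+.013)<.04)];print('block',cv2.minAreaRect((b[:,:2]*1000).astype('f4')))
g=A[(A[:,2]>.125)&(A[:,2]<.134)&(A[:,0]>.66)&(A[:,0]<.7)&(abs(A[:,1]+.013)<.04)];print('foot',g.min(0),g.max(0))
h=A[(abs(A[:,2]-.095)<.003)&(abs(A[:,0]-.5)<.06)&(abs(A[:,1]+.018)<.06)];print('shoulder',np.median(h,0),h.min(0),h.max(0))
b=A[(abs(A[:,2]-.02)<.003)&(A[:,0]>.4)&(A[:,0]<.82)&(abs(A[:,1]+.013)<.07)];print('base',cv2.minAreaRect((b[:,:2]*1000).astype('f4')))
T=np.load('pics/Ptop.npy').reshape(-1,3)
b=T[(abs(T[:,2]-.02)<.008)&(T[:,0]>.43)&(T[:,0]<.82)&(abs(T[:,1]+.013)<.06)];print('base top',cv2.minAreaRect((b[:,:2]*1000).astype('f4')))
"
```

```text
209 94.7 94.4 94.6 94.8 94.3 94.1 94.3 94.3 94.5 94.1 94.2 94.2 93.8
210 95.9 95.8 95.7 95.9 95.9 95.7 96.2 95.4 95.4 95.4 95.9 95.1 95.3
211 97.0 97.0 96.7 97.1 97.1 97.5 96.9 96.8 96.5 97.1 97.1 97.3 96.5
212 99.3 98.5 99.0 98.8 126.7 127.4 126.7 98.7 98.3 98.7 98.5 98.2 98.4
213 100.3 127.4 127.8 128.1 127.7 128.1 128.1 127.7 127.4 127.0 99.4 99.7 99.6
214 127.4 128.3 129.3 128.9 129.0 129.4 129.3 129.3 128.6 127.7 127.2 100.7 100.9
top 18517 [ 0.46056947 -0.0225263   0.26042683] [ 0.45000024 -0.06799952  0.13000591] [0.52064845 0.03199532 0.27819192] ((485.2998962402344, -17.99441909790039), (70.64276885986328, 99.99980926513672), 0.04114539176225662)
face 1037 [ 0.49226515 -0.02547007  0.10301228] [ 0.49542679 -0.00547713  0.12398883]
1037 [-0.01477428  0.49336033] -0.846442313306687 0.00046203048341187395 0.49359020353415023 [-0.02523871 -0.0156422  -0.00582636]
table ((703.589599609375, -19.10315704345703), 52.00862121582031)
block ((689.7816772460938, -10.969964981079102), (32.32263946533203, 43.77940368652344), 5.214367389678955)
foot [ 0.67675719 -0.02725325  0.1265669 ] [0.68961893 0.00084857 0.13399807]
shoulder [ 0.49353516 -0.01636142  0.09368328] [ 0.47834754 -0.03990419  0.09200247] [0.52368689 0.00934588 0.09797033]
base ((629.9671630859375, -13.999626159667969), (208.03550720214844, 88.55506896972656), 0.6478164792060852)
base top ((619.1193237304688, -11.657337188720703), (331.7447814941406, 89.93453979492188), 0.7002527713775635)
```

```bash
python3 -c "
from h import *
jog([.43,-.27,.22],down(123))"
```

```text
shift [  2.875 -10.129  -3.111] turn [-1.6475  6.1175 -3.5   ] t 2.15 tcp [ 0.5223 -0.0115  0.225 ] F [-0.3  -0.23 -0.26] w 1.001
```

>>> {"op": "jog_arm", "data": {
  "targets": [
    [[2.9,-10.1,-3.1],[-1.65,6.1,-3.5],100],
    [[2.9,-10.1,-3.1],[-1.65,6.1,-3.5],100],
    [[2.9,-10.1,-3.1],[-1.65,6.1,-3.5],100],
    [[2.9,-10.1,-3.1],[-1.65,6.1,-3.5],100],
    [[2.9,-10.1,-3.1],[-1.65,6.1,-3.5],100],
    [[2.9,-10.1,-3.1],[-1.65,6.1,-3.5],100],
    [[2.9,-10.1,-3.1],[-1.65,6.1,-3.5],100],
    [[2.9,-10.1,-3.1],[-1.65,6.1,-3.5],100]
  ]
}}

```text
time: 3.15
tool_pos: [0.4285, -0.2693, 0.2164]
tool_rot: [0.001, -0.284, 0.959, 0.001]
contact_force: [-0.1, 1.1, -0.2]
gripper_width: 0.997
grasp_force: 0.0
```

```bash
python3 -c "
from h import *
s=state();im,d=grab_frame('wrist')
cv2.imwrite('pics/w2.png',im[...,::-1]);P=cloud('wrist',d,s);np.savez('pics/w2.npz',im=im,P=P,d=d);print(s['time'],s['tool_pos'],s['tool_rot'],s['joint_pos'])
A=P.reshape(-1,3);C=im.reshape(-1,3).astype(int)
near=(abs(A[:,0]-.43)<.1)&(abs(A[:,1]+.27)<.1)
print('bench z',np.nanmedian(A[near][:,2]))
h=A[near&(A[:,2]>.041)&(A[:,2]<.049)];
r=A[near&(C[:,0]>110)&(C[:,1]<90)&(A[:,2]>.05)];print('red',len(r),np.median(r,0),r.min(0),r.max(0))
print('hub',len(h),cv2.minAreaRect((h[:,:2]*1000).astype('f4')),np.median(h,0))
"
```

```text
3.15 [ 0.42847685 -0.26927286  0.2164361 ] [ 5.43434559e-04 -2.83560489e-01  9.58953772e-01  9.03774758e-04] [-7.09280741e-01 -2.27483973e-01  1.90057271e+00  1.90395653e-03
  1.46943178e+00 -2.85528088e+00]
bench z 0.274916805353985
red 151 [ 0.48003767 -0.2462413   0.0566547 ] [ 0.47389452 -0.25382246  0.05497175] [ 0.4909605  -0.23659475  0.05887769]
hub 894 ((443.9086608886719, -266.2978515625), (87.98075103759766, 35.873069763183594), 28.909765243530273) [ 0.42231312 -0.27760732  0.04367651]
```

View pics/w2.png

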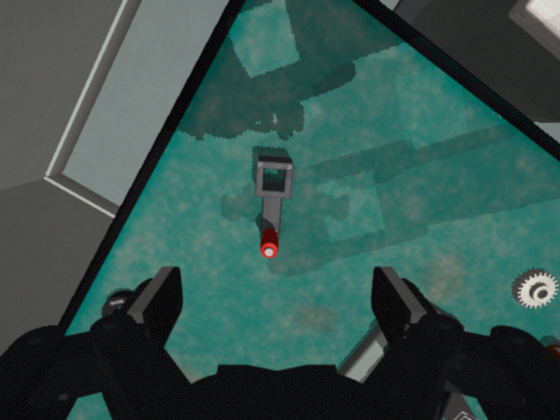

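```bash
python3 -c "
from h import *
z=np.load('pics/w2.npz');P=z['P'];s=state()
A=P[150:215,245:305].reshape(-1,3);h=A[(A[:,2]>.0415)&(A[:,2]<.048)]
print(len(h),cv2.minAreaRect((h[:,:2]*1000).astype('f4')))
r=P[225:262,250:290].reshape(-1,3);r=r[r[:,2]>.05];print('handle top',len(r),cv2.minEnclosingCircle((r[:,:2]*1000).astype('f4')))
"
```

```text
828 ((421.2777099609375, -278.8108825683594), (36.26091384887695, 35.84669494628906), 28.90976905822754)
handle top 260 ((482.1741027832031, -245.76397705078125), 9.20432186126709)
```

```bash
python3 -c "
from h import *
jog([.4213,-.2788,.012],down(118.8))"
```

```text
shift [ 0.45  -0.184  8.173] turn [0.01125 0.01    0.51625] t 3.2 tcp [ 0.4282 -0.2692  0.2163] F [-0.33  0.16  0.74] w 0.999
```

>>> {"op": "jog_arm", "data": {
  "targets": [
    [[0.45,-0.18,2],[0,0,0.52],100],
    [[0.45,-0.18,4],[0,0,0.52],100],
    [[0.45,-0.18,6],[0,0,0.52],100],
    [[0.45,-0.18,7.5],[0,0,0.52],100],
    [[0.45,-0.18,8.17],[0,0,0.52],100],
    [[0.45,-0.18,8.17],[0,0,0.52],100]
  ]
}}

```text
time: 3.95
tool_pos: [0.4205, -0.2784, 0.0114]
tool_rot: [-0.0, -0.248, 0.969, 0.002]
contact_force: [0.2, 0.8, 0.6]
gripper_width: 0.998
grasp_force: 0.0
```

```bash
python3 -c "
from h import *
jog([.4213,-.2788,.012],down(118.8))"
```

```text
shift [-0.022 -0.028 -0.024] turn [ 0.025   0.0025 -0.005 ] t 3.95 tcp [ 0.4205 -0.2784  0.0114] F [0.22 0.77 0.61] w 0.998
```

Close, then lift to carrying height.

>>> {"op": "jog_arm", "data": {
  "targets": [
    [[0,0,0],[0,0,0],0],
    [[0,0,0],[0,0,0],0],
    [[0,0,0],[0,0,0],0],
    [[0,0,0],[0,0,0],0],
    [[0,0,0],[0,0,0],0],
    [[0,0,0],[0,0,0],0],
    [[0,0,0],[0,0,0],0],
    [[0,0,-0.5],[0,0,0],0]
  ]
}}

```text
time: 4.95
tool_pos: [0.42, -0.278, 0.0236]
tool_rot: [-0.001, -0.248, 0.969, 0.002]
contact_force: [0.3, -0.3, -3.4]
gripper_width: 0.411
grasp_force: 62.6
```

```bash
python3 -c "
from h import *
jog([.4205,-.2788,.20],down(90.8)); jog([.5036,-.0155,.20],down(90.8))"
```

```text
shift [ 0.000e+00 -3.000e-03 -7.055e+00] turn [ 0.0325  -0.01     3.49625] t 4.95 tcp [ 0.42   -0.278   0.0236] F [ 0.34 -0.3  -3.39] w 0.411
shift [-7.983  7.628 -7.021] turn [ 0.0325  -0.01     3.49625] t 4.95 tcp [ 0.42   -0.278   0.0236] F [ 0.34 -0.3  -3.39] w 0.411
```

>>> {"op": "jog_arm", "data": {
  "targets": [
    [[0,0,-2.5],[0,0,0],0],
    [[0,0,-5],[0,0,0.5],0],
    [[-1,1,-6.5],[0,0,1.2],0],
    [[-3,3,-6.5],[0,0,2],0],
    [[-5,5,-6.5],[0,0,3],0],
    [[-7,7,-6.5],[0,0,3.5],0],
    [[-8,7.6,-6.5],[0,0,3.5],0],
    [[-8,7.6,-6.5],[0,0,3.5],0]
  ]
}}

```text
time: 5.95
tool_pos: [0.5049, -0.0132, 0.1872]
tool_rot: [-0.0, -0.01, 1.0, 0.002]
contact_force: [0.2, -0.7, -2.9]
gripper_width: 0.413
grasp_force: 63.9
```

```bash
python3 -c "
from h import *
s=state()
im,d=grab_frame('wrist');cv2.imwrite('pics/w3.png',im[...,::-1]);P=cloud('wrist',d,s);np.savez('pics/w3.npz',im=im,P=P)
print(s['joint_pos'])
jog([.5036,-.0155,.175],down(90.8),s)"
```

```text
[-0.1750353  -0.20774602  1.93317528  0.00281739  1.41764593 -1.76537097]
shift [ 0.055 -0.094  0.489] turn [ 0.02125 -0.00625  0.03625] t 5.95 tcp [ 0.5049 -0.0132  0.1872] F [ 0.19 -0.7  -2.87] w 0.413
```

View pics/w3.png

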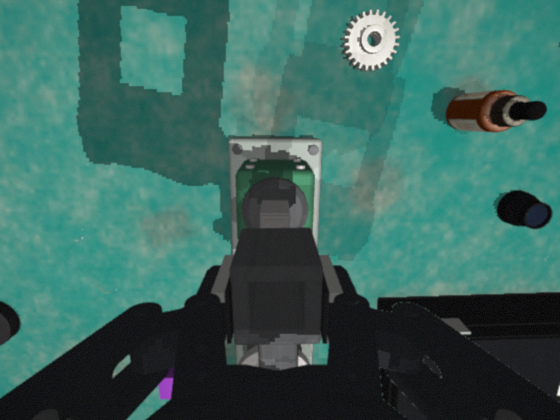

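```bash
cat > rel.py <<'E'
from h import *
import sys
z=np.load(sys.argv[1]);P=z['P']
A=P.reshape(-1,3);n=(abs(A[:,0]-.5)<.06)&(abs(A[:,1]+.016)<.045)
f=A[n&(A[:,2]>.098)&(A[:,2]<.128)&(A[:,0]>.488)&(abs(A[:,1]+.016)<.012)]
for m in range(3):
  p=np.polyfit(f[:,1],f[:,0],1);r=f[:,0]-np.polyval(p,f[:,1]);f=f[abs(r)<.002]
yc=(f[:,1].min()+f[:,1].max())/2
print('shaft face',len(f),p[0],np.polyval(p,yc),'y',f[:,1].min(),f[:,1].max(),yc,'z',f[:,2].min(),f[:,2].max())
u=P[226:345,200:345].reshape(-1,3);tz=np.nanmax(u[(u[:,2]<.26)][:,2]);
t=P[270:345,236:315].reshape(-1,3);print('hubtop z',np.nanpercentile(t[:,2],[5,25,50,75,95]))
k=P[229:272,242:314].reshape(-1,3);k=k[k[:,0]<.50]
g=k
for m in range(3):
  q=np.polyfit(g[:,1],g[:,0],1);r=g[:,0]-np.polyval(q,g[:,1]);g=g[abs(r)<.002]
print('hub face',len(g),q[0],np.polyval(q,(g[:,1].min()+g[:,1].max())/2),'y',g[:,1].min(),g[:,1].max(),'z',g[:,2].min(),g[:,2].max(), 'tilt',np.polyfit(g[:,2],g[:,0],1)[0])
E
python3 rel.py pics/w3.npz
```

```text
shaft face 375 -0.015602638709610052 0.4937151014176712 y -0.025366160047734315 -0.005603575402909364 -0.01548486772532184 z 0.0981200769957095 0.12798868824393247
hubtop z [0.18405209 0.2038926  0.21685238 0.21766012 0.21834582]
hub face 3016 -0.032354677618019655 0.4876837074018311 y -0.03182834673906769 0.003138646240858304 z 0.17439023463335177 0.21927540492841166 tilt 0.014296408922440766
```

```bash
python3 -c "
from h import *
P=np.load('pics/w3.npz')['P']
for v in (232,240,250,260):
  r=P[v,215:335]; m=(abs(r[:,0]-.488)<.003); y=r[m][:,1]; print(v,m.sum(),y.min(),y.max(),(y.min()+y.max())/2,r[m][:,2].mean())
t=P[275:340,215:340].reshape(-1,3);t=t[(t[:,2]>.214)&(t[:,2]<.222)];print(len(t),t.min(0),t.max(0),cv2.minAreaRect((t[:,:2]*1000).astype('f4')))
"
```

```text
232 71 -0.03198822387614369 0.0024337387543702776 -0.014777242560886705 0.18087863585205788
240 77 -0.03219478473538715 0.002777311819922898 -0.014708736457732127 0.19128954090095793
250 81 -0.03216443823107086 0.0027332189224738984 -0.014715609654298481 0.20265592652921055
260 88 -0.032217371565709155 0.002697186294762517 -0.014760092635473319 0.212351827006501
3993 [ 0.49054949 -0.03848253  0.21401148] [0.5214882  0.00969554 0.22199058] ((506.00537109375, -14.287923812866211), (30.79480743408203, 48.180564880371094), 0.5467863082885742)
```

>>> {"op": "jog_arm", "data": {
  "targets": [
    [[0,0,0],[0,0,0.12],0],
    [[0,0,0],[0,0,0.12],0],
    [[0,0,0],[0,0,0.12],0]
  ]
}}

```text
time: 6.38
tool_pos: [0.5047, -0.0173, 0.1874]
tool_rot: [-0.0, 0.003, 1.0, 0.001]
contact_force: [-0.8, -0.1, -3.3]
gripper_width: 0.415
grasp_force: 64.0
```

```bash
cat > rel2.py <<'E'
from h import *
s=state();im,d=grab_frame('wrist');P=cloud('wrist',d,s);np.savez('pics/w4.npz',im=im,P=P)
A=P.reshape(-1,3)
f=A[(A[:,2]>.098)&(A[:,2]<.128)&(A[:,0]>.488)&(A[:,0]<.5)&(abs(A[:,1]+.016)<.012)]
for m in range(3):
  p=np.polyfit(f[:,1],f[:,0],1);r=f[:,0]-np.polyval(p,f[:,1]);f=f[abs(r)<.002]
yc=(f[:,1].min()+f[:,1].max())/2
S=np.array([np.polyval(p,yc)+.01,yc-.01*p[0]])
k=P[229:272,215:335].reshape(-1,3);g=k[(k[:,0]<.50)&(k[:,0]>.475)&(k[:,2]>.17)]
for m in range(3):
  q=np.polyfit(g[:,1],g[:,0],1);r=g[:,0]-np.polyval(q,g[:,1]);g=g[abs(r)<.0015]
yc=(g[:,1].min()+g[:,1].max())/2
H=np.array([np.polyval(q,yc)+.018,yc-.018*q[0]])
print('S',S,p[0],'H',H,q[0],'S-H mm',(S-H)*1e3,'dyaw deg',np.degrees(q[0]-p[0]))
r=R.from_quat(s["tool_rot"],scalar_first=True); print('shift units',r.inv().apply([*(S-H),0])/.025,'tilt',r.as_matrix()[:,2],s['tool_pos'],s['contact_force'])
E
python3 rel2.py
```

```text
S [ 0.50367812 -0.01540689] -0.0091631483474966 H [ 0.50538536 -0.01838077] -0.00816427332530167 S-H mm [-1.70724073  2.97388001] dyaw deg 0.057231323032805904
shift units [0.06889152 0.11860731 0.00027974] tilt [-3.58687242e-04  2.14570470e-03 -9.99997634e-01] [ 0.50467339 -0.01732894  0.18736147] [-0.79299845 -0.06225852 -3.34983149]
```

>>> {"op": "jog_arm", "data": {
  "targets": [
    [[0.07,0.12,0],[0,0,0],0],
    [[0.07,0.12,0.5],[0,0,0],0],
    [[0.07,0.12,1],[0,0,0],0],
    [[0.07,0.12,1.4],[0,0,0],0],
    [[0.07,0.12,1.6],[0,0,0],0],
    [[0.07,0.12,1.75],[0,0,0],0],
    [[0.07,0.12,1.9],[0,0,0],0],
    [[0.07,0.12,2],[0,0,0],0]
  ]
}}

```text
time: 7.42
tool_pos: [0.5035, -0.0136, 0.1377]
tool_rot: [0.0, 0.002, 1.0, 0.001]
contact_force: [0.4, -1.7, -2.8]
gripper_width: 0.408
grasp_force: 64.0
```

>>> {"op": "jog_arm", "data": {
  "targets": [
    [[0,0,0.25],[0,0,0],0],
    [[0,0,0.5],[0,0,0],0],
    [[0,0,0.75],[0,0,0],0],
    [[0,0,0.95],[0,0,0],0],
    [[0,0,1.1],[0,0,0],0],
    [[0,0,1.2],[0,0,0],0],
    [[0,0,1.25],[0,0,0],0],
    [[0,0,1.25],[0,0,0],0]
  ]
}}

```text
time: 8.43
tool_pos: [0.5033, -0.0136, 0.1084]
tool_rot: [-0.0, 0.002, 1.0, 0.001]
contact_force: [-6.5, -3.3, 9.9]
gripper_width: 0.414
grasp_force: 65.7
```

>>> {"op": "jog_arm", "data": {
  "targets": [
    [[0,0,0.1],[0,0,0],0],
    [[0,0,0.2],[0,0,0],0],
    [[0,0,0.2],[0,0,0],0]
  ]
}}

```text
time: 8.8
tool_pos: [0.5035, -0.0136, 0.1083]
tool_rot: [-0.001, 0.001, 1.0, 0.001]
contact_force: [-22.2, -0.9, 36.9]
gripper_width: 0.415
grasp_force: 68.6
```

>>> {"op": "jog_arm", "data": {
  "targets": [
    [[0,0,-0.2],[0,0,0],0],
    [[0,0,-0.2],[0,0,0],100],
    [[0,0,-0.2],[0,0,0],100],
    [[0,0,-0.2],[0,0,0],100],
    [[0,0,-0.2],[0,0,0],100],
    [[0,0,-0.2],[0,0,0],100],
    [[0,0,-2],[0,0,0],100],
    [[0,0,-4],[0,0,0],100]
  ]
}}

```text
time: 9.8
tool_pos: [0.5023, -0.0133, 0.201]
tool_rot: [-0.002, 0.002, 1.0, 0.001]
contact_force: [0.4, -0.5, 0.4]
gripper_width: 1.0
grasp_force: 0.0
```

```bash
python3 -c "
from h import *
s=state();im,d=grab_frame('wrist');P=cloud('wrist',d,s);np.savez('pics/w5.npz',im=im,P=P);cv2.imwrite('pics/w5.png',im[...,::-1])
print(s['time'],s['tool_pos'],s['contact_force'],s['gripper_width'])
A=P.reshape(-1,3);n=(abs(A[:,0]-.504)<.03)&(abs(A[:,1]+.0155)<.03)
h=A[n&(A[:,2]>.125)&(A[:,2]<.16)];print('z hist',np.histogram(h[:,2],np.arange(.125,.16,.002)))
t=h[h[:,2]>.134];print('hub',np.median(t,0),cv2.minAreaRect((t[:,:2]*1000).astype('f4')))
n=(abs(A[:,0]-.57)<.03)&(abs(A[:,1]+.0155)<.03);h=A[n&(A[:,2]>.14)&(A[:,2]<.165)];print('handle',len(h),np.median(h,0),h.max(0),cv2.minEnclosingCircle((h[:,:2]*1000).astype('f4')))
"
```

```text
9.8 [ 0.50228988 -0.01325221  0.20101087] [ 0.44813513 -0.51489282  0.35664292] 0.999940106042891
z hist (array([  66,  121,  203,  215,  420,  112, 1032,  677,    0,    0,    0,
          0,    0,    0,    0,    0,    0]), array([0.125, 0.127, 0.129, 0.131, 0.133, 0.135, 0.137, 0.139, 0.141,
       0.143, 0.145, 0.147, 0.149, 0.151, 0.153, 0.155, 0.157, 0.159]))
hub [ 0.50316686 -0.01500214  0.13864352] ((504.30010986328125, -14.653512954711914), (36.60838317871094, 35.935516357421875), 0.8492206335067749)
handle 660 [ 0.5704415  -0.01395821  0.15086434] [ 0.58306886 -0.00448446  0.15677318] ((573.7837524414062, -13.918122291564941), 9.621109008789062)
```

View pics/w5.png

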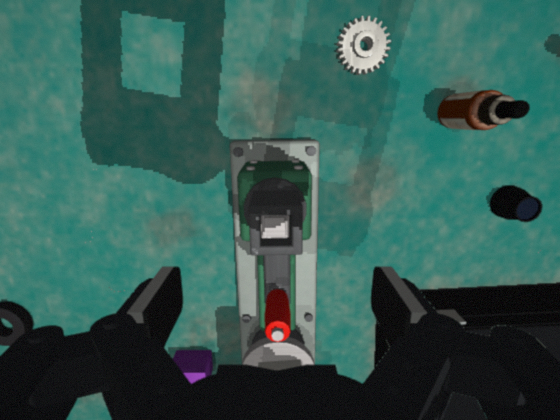

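>>> {"op": "jog_arm", "data": {
  "targets": [
    [[-1.5,0.03,0],[0,0,0],100],
    [[-2.85,0.03,0],[0,0,0],100],
    [[-2.85,0.03,1.5],[0,0,0],100],
    [[-2.85,0.03,3],[0,0,0],100],
    [[-2.85,0.03,3.35],[0,0,0],100],
    [[-2.85,0.03,3.35],[0,0,0],100],
    [[-2.85,0.03,3.35],[0,0,0],0],
    [[-2.85,0.03,3.35],[0,0,0],0]
  ]
}}

```text
time: 10.85
tool_pos: [0.5755, -0.0129, 0.1193]
tool_rot: [0.001, 0.002, 1.0, 0.001]
contact_force: [-0.7, 0.1, 0.6]
gripper_width: 0.603
grasp_force: 0.0
```

>>> {"op": "jog_arm", "data": {
  "targets": [
    [[0,0,0],[0,0,0],0],
    [[0,0,0],[0,0,0],0],
    [[0,0,0],[0,0,0],0],
    [[0,0,0],[0,0,0],0],
    [[0,0,0],[0,0,0],0]
  ]
}}

```text
time: 11.48
tool_pos: [0.5748, -0.0129, 0.118]
tool_rot: [0.0, 0.002, 1.0, 0.001]
contact_force: [-0.7, -0.8, 5.0]
gripper_width: 0.205
grasp_force: 58.7
```

```bash
python3 -c "
from h import *
s=state();print(s['tool_pos'],R.from_quat(s['tool_rot'],scalar_first=True).as_matrix().round(4),s['contact_force'],s['joint_pos'])"
```

```text
[ 0.57479734 -0.01285781  0.11804794] [[-1.0e+00  3.3e-03  7.0e-04]
 [ 3.3e-03  1.0e+00  1.9e-03]
 [-7.0e-04  1.9e-03 -1.0e+00]] [-0.7427159  -0.82586796  4.96957501] [-0.15276915  0.03083448  1.83093819  0.00209949  1.27943915 -1.72087846]
```

```bash
cat > wind.py <<'E'
import numpy as np,sys
a,st,n=map(float,sys.argv[1:4])
t0=np.radians(.8-a)
for i in range(1,int(n)+1):
    t=np.radians(.8-a-st*i); print([round(2.8*(np.cos(t0)-np.cos(t)),2),round(2.8*(np.sin(t)-np.sin(t0)),2),0],end=' ')
print()
E
for a in 0 120 240; do python3 wind.py $a 15 8; done
```

```text
[np.float64(0.09), np.float64(-0.73), 0] [np.float64(0.36), np.float64(-1.41), 0] [np.float64(0.79), np.float64(-1.99), 0] [np.float64(1.37), np.float64(-2.44), 0] [np.float64(2.04), np.float64(-2.73), 0] [np.float64(2.76), np.float64(-2.84), 0] [np.float64(3.49), np.float64(-2.75), 0] [np.float64(4.17), np.float64(-2.48), 0] 
[np.float64(0.59), np.float64(0.44), 0] [np.float64(1.04), np.float64(1.01), 0] [np.float64(1.33), np.float64(1.68), 0] [np.float64(1.43), np.float64(2.41), 0] [np.float64(1.35), np.float64(3.13), 0] [np.float64(1.08), np.float64(3.81), 0] [np.float64(0.64), np.float64(4.4), 0] [np.float64(0.07), np.float64(4.85), 0] 
[np.float64(-0.67), np.float64(0.29), 0] [np.float64(-1.39), np.float64(0.39), 0] [np.float64(-2.12), np.float64(0.31), 0] [np.float64(-2.8), np.float64(0.04), 0] [np.float64(-3.39), np.float64(-0.4), 0] [np.float64(-3.84), np.float64(-0.97), 0] [np.float64(-4.13), np.float64(-1.64), 0] [np.float64(-4.23), np.float64(-2.37), 0]
```

>>> {"op": "jog_arm", "data": {
  "targets": [
    [[0.09,-0.73,0],[0,0,0],0],
    [[0.36,-1.41,0],[0,0,0],0],
    [[0.79,-1.99,0],[0,0,0],0],
    [[1.37,-2.44,0],[0,0,0],0],
    [[2.04,-2.73,0],[0,0,0],0],
    [[2.76,-2.84,0],[0,0,0],0],
    [[3.49,-2.75,0],[0,0,0],0],
    [[4.17,-2.48,0],[0,0,0],0]
  ]
}}

```text
time: 12.48
tool_pos: [0.4722, -0.0768, 0.1186]
tool_rot: [0.004, 0.002, 1.0, -0.001]
contact_force: [8.4, -3.5, -0.7]
gripper_width: 0.207
grasp_force: 58.9
```

>>> {"op": "jog_arm", "data": {
  "targets": [
    [[0.59,0.44,0],[0,0,0],0],
    [[1.04,1.01,0],[0,0,0],0],
    [[1.33,1.68,0],[0,0,0],0],
    [[1.43,2.41,0],[0,0,0],0],
    [[1.35,3.13,0],[0,0,0],0],
    [[1.08,3.81,0],[0,0,0],0],
    [[0.64,4.4,0],[0,0,0],0],
    [[0.07,4.85,0],[0,0,0],0]
  ]
}}

```text
time: 13.48
tool_pos: [0.4672, 0.0454, 0.118]
tool_rot: [-0.003, 0.001, 1.0, -0.001]
contact_force: [-7.4, -8.1, 11.1]
gripper_width: 0.204
grasp_force: 60.5
```

>>> {"op": "jog_arm", "data": {
  "targets": [
    [[-0.67,0.29,0],[0,0,0],0],
    [[-1.39,0.39,0],[0,0,0],0],
    [[-2.12,0.31,0],[0,0,0],0],
    [[-2.8,0.04,0],[0,0,0],0],
    [[-3.39,-0.4,0],[0,0,0],0],
    [[-3.84,-0.97,0],[0,0,0],0],
    [[-4.13,-1.64,0],[0,0,0],0],
    [[-4.23,-2.37,0],[0,0,0],0]
  ]
}}

```text
time: 14.48
tool_pos: [0.5741, -0.0105, 0.1179]
tool_rot: [-0.001, 0.001, 1.0, 0.005]
contact_force: [-3.4, 11.3, 8.9]
gripper_width: 0.207
grasp_force: 60.0
```

```bash
python3 -c "
from h import *
for k in range(1):
  im,d=grab_frame('scene');np.savez('pics/scene1.npz',im=im,d=d)
s=state();print(s['time'],s['tool_pos'],s['contact_force'])
P0=np.load('pics/Pscene.npy');P1=cloud('scene',d)
c=np.array([.693,-.0128])
for P in (P0,P1):
  A=P.reshape(-1,3);n=np.hypot(*(A[:,:2]-c).T)<.045
  h=A[n&(A[:,2]>.05)&(A[:,2]<.2)][:,2]
  a,b=np.histogram(h,np.arange(.05,.2,.002));print([(round(b[i],3),int(a[i])) for i in range(len(a)) if a[i]>15])
"
```

```text
14.525 [ 0.57420799 -0.01278612  0.11791815] [-3.01063177  7.29889791  7.14081544]
[(np.float64(0.058), 33), (np.float64(0.06), 55), (np.float64(0.062), 76), (np.float64(0.064), 41), (np.float64(0.066), 20), (np.float64(0.1), 36), (np.float64(0.102), 36), (np.float64(0.104), 27), (np.float64(0.178), 18), (np.float64(0.182), 16), (np.float64(0.186), 18), (np.float64(0.188), 18), (np.float64(0.19), 26), (np.float64(0.192), 53), (np.float64(0.194), 85), (np.float64(0.196), 45)]
[(np.float64(0.078), 25), (np.float64(0.08), 58), (np.float64(0.082), 66), (np.float64(0.084), 32), (np.float64(0.178), 19), (np.float64(0.184), 16), (np.float64(0.19), 31), (np.float64(0.192), 44), (np.float64(0.194), 69), (np.float64(0.196), 54), (np.float64(0.198), 25)]
```

```bash
python3 wind.py 360 7.5 6|sed 's/np.float64//g'; python3 wind.py 405 7.5 6|sed 's/np.float64//g'
```

```text
[(0.02), (-0.37), 0] [(0.09), (-0.73), 0] [(0.2), (-1.07), 0] [(0.36), (-1.41), 0] [(0.55), (-1.71), 0] [(0.79), (-1.99), 0] 
[(0.27), (-0.25), 0] [(0.57), (-0.45), 0] [(0.9), (-0.62), 0] [(1.24), (-0.74), 0] [(1.6), (-0.82), 0] [(1.97), (-0.85), 0]
```

>>> {"op": "jog_arm", "data": {
  "targets": [
    [[0.02,-0.37,0],[0,0,0],0],
    [[0.09,-0.73,0],[0,0,0],0],
    [[0.2,-1.07,0],[0,0,0],0],
    [[0.36,-1.41,0],[0,0,0],0],
    [[0.55,-1.71,0],[0,0,0],0],
    [[0.79,-1.99,0],[0,0,0],0]
  ]
}}

```text
time: 15.28
tool_pos: [0.5563, -0.061, 0.1183]
tool_rot: [0.003, 0.002, 1.0, 0.003]
contact_force: [5.4, 8.0, 3.1]
gripper_width: 0.205
grasp_force: 59.5
```

>>> {"op": "jog_arm", "data": {
  "targets": [
    [[0.27,-0.25,0],[0,0,0],0],
    [[0.57,-0.45,0],[0,0,0],0],
    [[0.9,-0.62,0],[0,0,0],0],
    [[1.24,-0.74,0],[0,0,0],0],
    [[1.6,-0.82,0],[0,0,0],0],
    [[1.97,-0.85,0],[0,0,0],0]
  ]
}}

```text
time: 16.02
tool_pos: [0.5082, -0.0843, 0.1186]
tool_rot: [0.005, 0.002, 1.0, 0.001]
contact_force: [11.4, 0.4, -0.2]
gripper_width: 0.203
grasp_force: 59.0
```

>>> {"op": "jog_arm", "data": {
  "targets": [
    [[0,0,0],[0,0,0],0],
    [[0,0,0],[0,0,0],45],
    [[0,0,0],[0,0,0],45],
    [[0,0,0],[0,0,0],45],
    [[0,0,-1],[0,0,0],45],
    [[0,0,-2.5],[0,0,0],45],
    [[0,0,-4.3],[0,0,0],45],
    [[0,0,-4.3],[0,0,0],45]
  ]
}}

```text
time: 17.02
tool_pos: [0.5071, -0.0845, 0.2295]
tool_rot: [0.004, 0.002, 1.0, -0.0]
contact_force: [-0.2, -1.3, -0.1]
gripper_width: 0.452
grasp_force: 0.0
```

```bash
python3 -c "
from h import *
jog([.535,-.013,.185],down(91,62)); jog([.5225,-.012,.2254],down(91,50))"
```

```text
shift [-1.093  2.862  1.785] turn [-0.0825  -7.69625 -0.13125] t 17.02 tcp [ 0.5071 -0.0845  0.2295] F [-0.16 -1.25 -0.05] w 0.452
shift [-0.605  2.9    0.166] turn [-0.0675  -6.19625 -0.13625] t 17.02 tcp [ 0.5071 -0.0845  0.2295] F [-0.16 -1.25 -0.05] w 0.452
```

>>> {"op": "jog_arm", "data": {
  "targets": [
    [[-0.6,2.9,0],[0,-1,0],45],
    [[-0.6,2.9,0.17],[0,-6.2,-0.14],45],
    [[-0.6,2.9,0.17],[0,-6.2,-0.14],45],
    [[-0.6,2.9,0.17],[0,-6.2,-0.14],45],
    [[-0.6,2.9,0.17],[0,-6.2,-0.14],45],
    [[-0.6,2.9,0.17],[0,-6.2,-0.14],45],
    [[-0.6,2.9,0.17],[0,-6.2,-0.14],45],
    [[-0.6,2.9,0.17],[0,-6.2,-0.14],45]
  ]
}}

```text
time: 18.02
tool_pos: [0.5215, -0.0115, 0.2231]
tool_rot: [0.42, -0.008, 0.908, 0.0]
contact_force: [0.5, -0.5, -0.2]
gripper_width: 0.449
grasp_force: 0.0
```

```bash
cat > look.py <<'E'
from h import *
s=state();im,d=grab_frame('wrist');P=cloud('wrist',d,s);np.savez('pics/w6.npz',im=im,P=P)
print(s['time'],s['tool_pos'],s['tool_rot'])
P0=np.load('pics/w1.npz')['P']
for Q in (P0,P):
  A=Q.reshape(-1,3)
  n=(abs(A[:,1]+.013)<.04)&(A[:,0]>.655)&(A[:,0]<.672)&(A[:,2]>.055)&(A[:,2]<.1); t=A[n];print('table',len(t),np.median(t[:,2]),end=' ')
  b=A[(abs(A[:,1]+.013)<.02)&(abs(A[:,0]-.676)<.006)&(A[:,2]>.07)&(A[:,2]<.16)]
  m=A[(abs(A[:,1]+.013)<.02)&(A[:,0]>.40)&(A[:,0]<.66)&(A[:,2]>.016)&(A[:,2]<.03)];print('base',np.median(m[:,2]),len(m))
for u in (260,268,276):
  print(u,' '.join(f'{v}:{P[v,u,0]*1000:.0f},{P[v,u,2]*1000:.1f}' for v in range(195,240,1)))
i=cv2.resize(im[130:260,200:340][::-1,::-1],None,fx=5,fy=4.5,interpolation=cv2.INTER_CUBIC);cv2.imwrite('pics/w6c.png',i[...,::-1])
E
python3 look.py
```

```text
18.025 [ 0.52149694 -0.01150343  0.22313062] [ 4.19853051e-01 -7.83790240e-03  9.07558252e-01  5.73226889e-05]
table 655 0.06258125931181766 base nan 0
table 762 0.08670040513012367 base nan 0
260 195:676,104.0 196:678,104.2 197:678,105.2 198:677,107.1 199:678,107.9 200:678,108.9 201:676,110.8 202:676,112.4 203:677,113.0 204:677,114.3 205:677,115.3 206:678,116.2 207:677,117.7 208:677,118.6 209:676,120.3 210:678,120.6 211:678,122.0 212:677,123.2 213:677,124.5 214:678,125.4 215:677,126.8 216:678,127.7 217:682,127.2 218:684,127.5 219:687,127.4 220:688,128.0 221:693,127.2 222:695,127.6 223:697,127.9 224:702,127.3 225:704,127.4 226:745,112.8 227:745,114.3 228:746,115.4 229:746,116.5 230:746,118.1 231:746,119.1 232:744,121.2 233:747,121.5 234:745,123.6 235:680,147.8 236:681,148.7 237:680,150.1 238:680,151.3 239:679,152.4
268 195:677,103.4 196:677,104.5 197:676,106.1 198:676,107.4 199:676,108.4 200:676,110.0 201:678,110.2 202:676,112.1 203:677,113.0 204:677,113.8 205:676,115.7 206:677,116.1 207:675,118.2 208:676,119.1 209:676,120.0 210:677,120.8 211:677,122.3 212:678,122.8 213:675,125.2 214:676,126.0 215:677,126.5 216:678,127.3 217:680,127.6 218:681,128.4 219:679,130.4 220:680,130.9 221:681,132.0 222:679,133.6 223:681,134.0 224:680,135.4 225:681,136.3 226:683,136.6 227:684,137.4 228:685,138.0 229:686,138.8 230:687,139.8 231:687,140.7 232:687,142.1 233:675,147.3 234:675,148.6 235:674,150.0 236:nan,nan 237:676,151.2 238:675,152.8 239:676,153.5
  return _methods._mean(a, axis=axis, dtype=dtype,
  ret = ret.dtype.type(ret / rcount)
```

View pics/w6c.png

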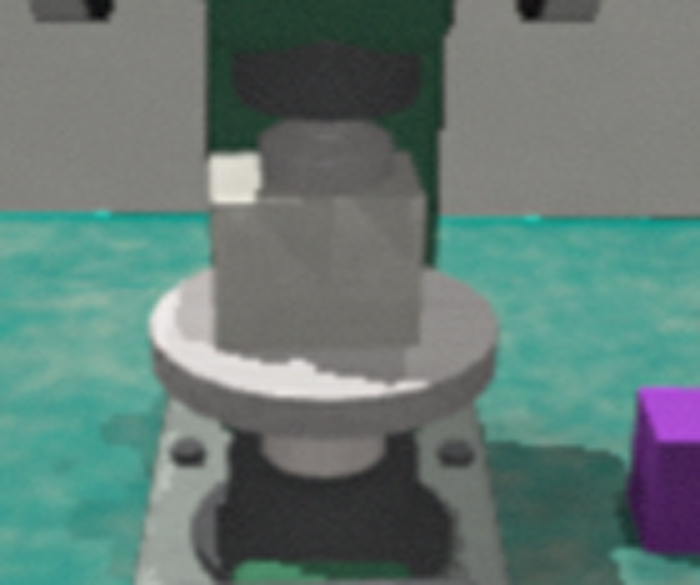

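```bash
python3 -c "
from h import *
for f in ('w1','w6'):
  Q=np.load(f'pics/{f}.npz')['P'];A=Q.reshape(-1,3)
  def m(x0,x1,y0,y1,z0,z1):
    t=A[(A[:,0]>x0)&(A[:,0]<x1)&(A[:,1]>y0)&(A[:,1]<y1)&(A[:,2]>z0)&(A[:,2]<z1)];return len(t),np.median(t[:,2]).round(5) if len(t) else 0
  print(f,'bench',m(.6,.72,-.09,-.065,-.01,.01),'plate',m(.6,.65,-.055,.03,.012,.028),'table',m(.656,.672,-.045,.015,.055,.1),'blk',m(.681,.698,-.03,.005,.1,.106),m(.681,.70,.0,.005,.124,.129),m(.681,.70,-.034,-.029,.124,.129),'case',m(.6,.75,.1,.2,.05,.15))
  # collar lower edge
  for u in (262,266,270,274):
    c=Q[222:245,u]; k=np.where((c[:,2]>.14)&(c[:,0]<.679))[0]; print(round(c[k[0],2]*1000,1),end=' ')
  print()
  yaw=A[(A[:,2]>.11)&(A[:,2]<.13)&(A[:,0]>.47)&(A[:,0]<.50)&(abs(A[:,1]+.016)<.014)]
  p=np.polyfit(yaw[:,1],yaw[:,0],1);print('hubface yaw',np.degrees(-p[0]),len(yaw))
"
```

```text
w1 bench (1683, np.float64(0.00021)) plate (1465, np.float64(0.01896)) table (563, np.float64(0.06272)) blk (210, np.float64(0.10301)) (2, np.float64(0.12748)) (0, 0) case (7217, np.float64(0.07851))
147.7 147.8 147.6 147.7 
hubface yaw 0.4580873407430491 1121
w6 bench (1263, np.float64(0.00018)) plate (477, np.float64(0.0188)) table (636, np.float64(0.08694)) blk (0, 0) (26, np.float64(0.12739)) (23, np.float64(0.12736)) case (7463, np.float64(0.07844))
147.3 147.2 148.1 147.4 
hubface yaw 4.231865217032517 1548
```

```bash
python3 -c "
from h import *
jog([.5072,-.0846,.20],down(90.8))"
```

```text
shift [ 1.108 -2.911  0.14 ] turn [-0.04125  6.205    0.0225 ] t 18.07 tcp [ 0.5214 -0.0115  0.2229] F [-0.54  0.54  0.28] w 0.449
```

>>> {"op": "jog_arm", "data": {
  "targets": [
    [[1.1,-2.9,0],[-0.04,6.2,0],45],
    [[1.1,-2.9,0],[-0.04,6.2,0],45],
    [[1.1,-2.9,0],[-0.04,6.2,0],45],
    [[1.1,-2.9,0],[-0.04,6.2,0],45],
    [[1.1,-2.9,0.14],[-0.04,6.2,0.02],45],
    [[1.1,-2.9,0.14],[-0.04,6.2,0.02],45],
    [[1.1,-2.9,0.14],[-0.04,6.2,0.02],45]
  ]
}}

```text
time: 18.95
tool_pos: [0.5062, -0.0841, 0.1977]
tool_rot: [0.0, -0.007, 1.0, 0.0]
contact_force: [-0.3, -0.2, 0.0]
gripper_width: 0.447
grasp_force: 0.0
```

```bash
python3 -c "
from h import *
jog([.5072,-.0846,.118],down(90.8))"
```

```text
shift [-0.041 -0.021  3.19 ] turn [ 0.0025   0.00125 -0.     ] t 18.95 tcp [ 0.5062 -0.0841  0.1977] F [-0.27 -0.2   0.02] w 0.447
```

>>> {"op": "jog_arm", "data": {
  "targets": [
    [[-0.04,-0.02,1.5],[0,0,0],45],
    [[-0.04,-0.02,3],[0,0,0],45],
    [[-0.04,-0.02,3.2],[0,0,0],45],
    [[-0.04,-0.02,3.2],[0,0,0],45],
    [[-0.04,-0.02,3.2],[0,0,0],0],
    [[-0.04,-0.02,3.2],[0,0,0],0],
    [[-0.04,-0.02,3.2],[0,0,0],0],
    [[-0.04,-0.02,3.2],[0,0,0],0]
  ]
}}

```text
time: 19.95
tool_pos: [0.5084, -0.0846, 0.1201]
tool_rot: [0.002, -0.007, 1.0, -0.0]
contact_force: [-0.9, 2.0, 6.7]
gripper_width: 0.208
grasp_force: 59.0
```

```bash
python3 -c "
from h import *
jog([.5072,-.0846,.118],down(90.8))"; python3 -c "
import numpy as np
t0=np.radians(-87)
for k in (6,12,18,24,29):
  t=t0-np.radians(k);print(round(2.8*(np.cos(t0)-np.cos(t)),2),round(2.8*(np.sin(t)-np.sin(t0)),2))"
```

```text
shift [0.049 0.002 0.085] turn [-0.      0.0225 -0.    ] t 19.95 tcp [ 0.5084 -0.0846  0.1201] F [-0.86  1.96  6.68] w 0.208
0.29 0.0
0.58 0.03
0.87 0.09
1.15 0.18
1.37 0.28
```

>>> {"op": "jog_arm", "data": {
  "targets": [
    [[0.29,0,0],[0,0,0],0],
    [[0.58,0.03,0],[0,0,0],0],
    [[0.87,0.09,0],[0,0,0],0],
    [[1.15,0.18,0],[0,0,0],0],
    [[1.37,0.28,0],[0,0,0],0],
    [[1.37,0.28,0],[0,0,0],0]
  ]
}}

```text
time: 20.7
tool_pos: [0.4769, -0.0796, 0.1207]
tool_rot: [0.006, -0.007, 1.0, -0.002]
contact_force: [9.8, -2.3, -0.9]
gripper_width: 0.203
grasp_force: 58.8
```

>>> {"op": "jog_arm", "data": {
  "targets": [
    [[1.37,0.28,0],[0,0,0],45],
    [[1.37,0.28,0],[0,0,0],45],
    [[1.37,0.28,0],[0,0,0],45],
    [[1.37,0.28,-1],[0,0,0],45],
    [[1.37,0.28,-2.5],[0,0,0],45],
    [[1.37,0.28,-4.2],[0,0,0],45],
    [[1.37,0.28,-4.2],[0,0,0],45]
  ]
}}

```text
time: 21.58
tool_pos: [0.4413, -0.0726, 0.2278]
tool_rot: [0.004, -0.007, 1.0, -0.001]
contact_force: [0.0, -0.2, 0.0]
gripper_width: 0.447
grasp_force: 0.0
```

```bash
python3 -c "
from h import *
jog([.5225,-.012,.2254],down(91,50))"
```

```text
shift [-3.28   2.378  0.117] turn [-0.03125 -6.1925  -0.015  ] t 21.57 tcp [ 0.4413 -0.0726  0.2278] F [ 0.03 -0.23  0.03] w 0.447
```

I repeated the earlier shift in that release call, so the hand moved about 34 mm sideways while opening and may have wound the crank further. I'll measure before doing anything else.

>>> {"op": "jog_arm", "data": {
  "targets": [
    [[-3.3,2.4,0],[0,-1,0],45],
    [[-3.3,2.4,0.1],[0,-6.2,0],45],
    [[-3.3,2.4,0.1],[0,-6.2,0],45],
    [[-3.3,2.4,0.1],[0,-6.2,0],45],
    [[-3.3,2.4,0.1],[0,-6.2,0],45],
    [[-3.3,2.4,0.1],[0,-6.2,0],45],
    [[-3.3,2.4,0.1],[0,-6.2,0],45],
    [[-3.3,2.4,0.1],[0,-6.2,0],45]
  ]
}}

```text
time: 22.58
tool_pos: [0.5215, -0.0107, 0.2231]
tool_rot: [0.42, -0.006, 0.908, 0.003]
contact_force: [-0.8, -0.3, 0.4]
gripper_width: 0.452
grasp_force: 0.0
```

```bash
cat > look2.py <<'E'
from h import *
import sys
s=state();im,d=grab_frame('wrist');P=cloud('wrist',d,s);np.savez(f'pics/{sys.argv[1]}.npz',im=im,P=P);print(s['time'],s['tool_pos'])
for f in ('w1','w6',sys.argv[1]):
  Q=np.load(f'pics/{f}.npz')['P'];A=Q.reshape(-1,3)
  def m(x0,x1,y0,y1,z0,z1):
    t=A[(A[:,0]>x0)&(A[:,0]<x1)&(A[:,1]>y0)&(A[:,1]<y1)&(A[:,2]>z0)&(A[:,2]<z1)];return len(t),np.median(t[:,2]).round(5) if len(t) else 0
  print(f,'bench',m(.6,.72,-.09,-.065,-.01,.01),'plate',m(.6,.65,-.055,.03,.012,.028),'table',m(.656,.672,-.045,.015,.055,.1),'blk',m(.682,.70,.0,.0055,.1,.131),m(.682,.70,-.034,-.029,.1,.131))
  if f=='w1':continue
  h=A[(A[:,2]>.135)&(A[:,2]<.1415)&(A[:,0]>.475)&(A[:,0]<.535)&(abs(A[:,1]+.0155)<.03)];print('hub',len(h),cv2.minAreaRect((h[:,:2]*1000).astype('f4')))
E
python3 look2.py w7
python3 - <<'E'
from h import *
im,d=grab_frame('top');P=cloud('top',d);im=im.astype(int)
r=(im[...,0]>100)&(im[...,1]<80)&(im[...,2]<80)&(P[...,2]>.11)&(P[...,2]<.17)&(np.hypot(P[...,0]-.503,P[...,1]+.017)<.1)
q=P[r];print('red top',len(q),q.mean(0) if len(q) else '')
im,d=grab_frame('scene');P=cloud('scene',d);im=im.astype(int)
r=(im[...,0]>100)&(im[...,1]<80)&(im[...,2]<80)&(P[...,2]>.10)&(P[...,2]<.17)&(np.hypot(P[...,0]-.503,P[...,1]+.017)<.1)
q=P[r];print('red scene',len(q),np.median(q,0) if len(q) else '')
E
```

```text
22.575 [ 0.52146369 -0.01071361  0.22306817]
w1 bench (1683, np.float64(0.00021)) plate (1465, np.float64(0.01896)) table (563, np.float64(0.06272)) blk (39, np.float64(0.10301)) (26, np.float64(0.10291))
w6 bench (1263, np.float64(0.00018)) plate (477, np.float64(0.0188)) table (636, np.float64(0.08694)) blk (30, np.float64(0.12738)) (19, np.float64(0.12739))
hub 2525 ((502.75634765625, -15.689653396606445), (37.422279357910156, 36.11630630493164), 4.202195644378662)
w7 bench (1633, np.float64(0.00021)) plate (228, np.float64(0.01884)) table (635, np.float64(0.08828)) blk (28, np.float64(0.12882)) (24, np.float64(0.12873))
hub 2601 ((502.9784851074219, -15.513635635375977), (36.203495025634766, 37.3160514831543), 69.3236312866211)
red top 30 [ 0.47928252 -0.07881721  0.15162178]
red scene 45 [ 0.47091203 -0.08453961  0.14808943]
```

```bash
python3 -c "
from h import *
print(job_done()); print(state()['time'])"
```

```text
the job is handed in; nothing more can be done
None
the job is handed in; nothing more can be done
```

I handed the job in at about 22.7 s. The crank is home on the shaft and released, and the block is held under the sprung foot at an estimated 85–105 N, worked out from camera-measured travel. One release call wrongly included a sideways move, but the check afterwards showed only the planned 1.4 mm of extra travel. The judge's verdict was not shown.

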